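# Latch the spring-loaded curd press

### The arm

A 6-joint arm with a two-finger parallel gripper is mounted at the origin on a cart in front of the work surface, level with it; the furniture and walls round the work are solid. World frame = base frame: x ahead of the robot, y to its left, z up, the work surface at z = 0. Lengths are in m, angles in rad, forces in N, time in s.
With the tool pointing down it reaches from about 0.3 to 0.875 m from the base axis. Payload 4.2 kg.
Tool frame: the origin (TCP) lies where the fingers leave the gripper's body, on its centre line; the fingertips stand 73 mm ahead of it and the grasp point (between the pads) lies 54 mm ahead of it; z points along the fingers, y is the line along which they close (so a half turn about z gives the same grasp; the last joint's range is limited). The gripper opens to 85 mm and grips with 20 to 120 N. Pads are 22 mm wide; open, the fingers measure 114 mm over their backs; the gripper's body (76 mm by 85 mm) begins 54 mm behind the grasp point. The pads swing forward as they close: fully open they stand 13 mm farther back than shut.
Start: joints at [-1.345, 0.32, 1.565, -0, 1.257, -0.02], TCP at [0.14, -0.558, 0.304] pointing down, gripper open.
Joint ranges: [-3.11, 3.11], [-0.84, 2.01], [0.21, 2.61], [-1.34, 4.49], [0.05, 2.63], [-2.56, 2.56]. Speed limits (rad/s): [2.57, 2.57, 3.14, 3.14, 3.14, 3.14].

### API

Orientations are given as a unit quaternion [w, x, y, z].
In Python, from rig import sensors, eyes, finish_job gives the robot as it stands.
- The arm moves only by the shell command python3 -m crank 'ROWS' [OPENING] [FORCE]. ROWS is JSON, one flat list of numbers, 4 for each row, row after row: the shift along the world's x, y, z in mm, then the turn about the world's z in rad. A call has 1 to 20 rows; each row shifts and turns the commanded pose from where the row before left it; what a row does not reach is not made up. A row lasts 1/10 s, in which the tool goes at most 50 mm and 8.59 degrees, less where a joint would pass 70% of its speed; a pose out of reach is approached as far as the arm can. A call with a gripper value outside its range is refused whole. OPENING is the opening, from 0 (shut) to 1 (fully open), set as the call begins (- or left out, the last holds). The fingers move at their own pace and stop on an object; FORCE is the grip in N (left out, the last holds). Time passes only in rows, so rows that do not move let the fingers close. It gives the time, the measured TCP pose, the force, the opening and the grip force at its end, in the units of the state.
- sensors.get_state(): the state, without advancing time (a new reading comes with each control period).
- eyes.grab_frame(name): name is "side" or "top" or "wrist"; returns a dict with "img" (480x640x3 uint8, red, green, blue), "fx", "fy", "cx", "cy" (pixels), "pose" (4x4, takes a point from camera to world coordinates); the wrist camera has in their place "hand_eye" (4x4, takes a point from camera to tool coordinates, whose origin is the TCP and whose axes are the flange's). Camera axes: x right, y down, z forward; pixel columns grow to the right and rows downward; lengths in m; the calibration is good to about 2 mm. A picture is of the moment at which its call begins: read the wrist's pose just before it. There is no depth.
- finish_job(): hands the job in; it is judged then, once.
The state is a dict: "time": time; "qpos": joint angles; "joint_velocities": joint speeds; "joint_torque": joint torques, N m; "ee_pos": TCP position; "tool_rot": TCP orientation; "wrist_force": force on the tool from outside, world axes, zero at the start; "torque": the same for the moment, N m; "opening": finger opening in m; "grasp_force": force on a finger pad.
Only numpy, scipy, OpenCV 4.12 (cv2) and the standard library are available. Lean on these libraries where they do the work, as an engineer would, in place of code of your own. Each camera call takes 0.05 s, during which the arm holds its last target. There are 200 camera calls.

### The job

Close the kitchen curd press with its loose steel latch plate. Take the plate by its black handle, tilt it and pass its oblong eye over the wide T-shaped head of the press's near stud, then level it down against the spring until the keyhole at its other end drops over the round button stud, and draw the plate back along the press until the keyhole's narrow slot is fully home round the button's neck, so that the spring holds the plate level under both heads when you let go. Work by feel and do not force it: the spring is the only thing you need to push hard against. Leave the mug, lemon, salt shaker and butter spreader where they are.

Things in the scene. Friction and masses are not known exactly. Their poses are not given: they have to be found in the camera images.
- press: Curd press, fixed: white box 128 x 112 x 57 mm high, a steel bracket with a stud at each end (brackets 40 mm wide, tops at z = 54 mm, reaching to x = -110 and +106 mm). Origin: on the worktop under the box's middle. x runs along the press from the T stud (x = -85 mm, the end nearer the robot) to the button stud (x = +75 mm); z is up. Both studs have 8 mm round necks.
- t_stud (a point): On the T stud's axis, at the underside of its head (75 mm above the worktop). The head is a bar 38 mm long along the press's x, 10 mm wide, 5 mm thick, edges rounded. It is longer than the plate's eye, so the level plate cannot pass it: the rim at the end of the eye has to go under the head from the outer end with the plate tilted, about 32 degrees being easy.
- button_stud (a point): On the button stud's axis, at the underside of its round domed head (75 mm above the worktop). The head is 16 mm across and 6 mm high.
- spring_cap (a joint): Travel (m) straight down of the grey round spring cap, 38 mm across, in the middle of the press: 0 at rest, its flat top then 75 mm above the worktop; at most 0.010. About 6 N starts it and each mm takes 1 N more. Latched, it stands at about 0.005 (plate's underside 70 mm above the worktop); the plate must be pushed 1 to 4 mm lower to slide under the button's head.
- handle (a point): Centre of the latch plate's black handle, 25 mm above the plate's underside: an upright block 46 mm long (plate's x), 14 mm thick (y), 38 mm high, on top of the plate. The loose steel plate is 5 mm thick, 30 mm wide, about 0.18 kg, and reaches from x = -98 mm (eye end) to +103 mm (keyhole end) of this point. Its x axis points from eye to keyhole, z up; it starts flat on the worktop.
- eye_rim (a point): Middle of the 9 mm wide rim that closes the eye at the plate's end: x = -93.5 mm from the handle's centre, 2.5 mm above the plate's underside. The eye is a slot 13.5 mm wide from x = -89 to -59 mm.
- keyhole (a point): Centre of the keyhole's wide hole (20 mm), x = +75 mm from the handle's centre, 2.5 mm above the plate's underside. A slot 11 mm wide runs from it towards the plate's end, closing at x = +92 mm. When the rim's inner edge bears on the T stud's neck, the wide hole stands over the button stud; moving the plate 13 mm in the press's -x then brings the neck to the slot's end.
- mug: Bystander: white mug with a handle, 82 mm across, 91 mm high. Origin: middle of its underside.
- lemon: Bystander: lemon, 71 x 53 x 51 mm. Origin: middle of its underside.
- salt_shaker: Bystander: salt shaker, 44 mm across, 90 mm high. Origin: middle of its underside.
- butter_spreader: Bystander: flat wooden butter spreader, 151 x 26 x 9 mm, lying flat. Origin: middle of its underside.

How it is judged:
By the outcome, as a careful person would: the job done as asked, in the order asked, and still so for the second after the job is handed in, with the robot touching nothing.
It also fails if it takes over 64 s, if anything falls off the work surface, if the arm or the gripper's body presses on something with over 40 N, if the wrist force passes 120 N, or if a joint passes its speed limit or range.

## Working session

There is one attempt and no reset: what is moved stays moved. The work goes in short steps, Python scripts to look and compute and a shell command to move; the robot and the scene stay as the last step left them, time stands still between calls to the robot, and variables do not carry over. Pictures are saved under pics/ and viewed, at most 10 in all, crops included, and the job is handed in when it is done.

```bash
mkdir -p pics; ls; cat > h.py <<'E'
import numpy as np, cv2
from rig import sensors, eyes
from scipy.spatial.transform import Rotation as R
def grab(n, save=None):
    s=sensors.get_state(); f=eyes.grab_frame(n)
    if n=='wrist':
        q=s['tool_rot']; T=np.eye(4); T[:3,:3]=R.from_quat([q[1],q[2],q[3],q[0]]).as_matrix(); T[:3,3]=s['ee_pos']
        f['pose']=T@np.array(f['hand_eye'])
    f['pose']=np.array(f['pose'])
    if save: cv2.imwrite('pics/'+save,cv2.cvtColor(f['img'],cv2.COLOR_RGB2BGR))
    return f
def ray(f,u,v):
    d=f['pose'][:3,:3]@np.array([(u-f['cx'])/f['fx'],(v-f['cy'])/f['fy'],1]); return f['pose'][:3,3],d/np.linalg.norm(d)
def onz(f,u,v,z):
    o,d=ray(f,u,v); return o+d*(z-o[2])/d[2]
def proj(f,p):
    c=np.linalg.inv(f['pose'])@np.append(p,1); return np.array([f['fx']*c[0]/c[2]+f['cx'],f['fy']*c[1]/c[2]+f['cy']])
E
python3 - <<'E'
from h import *
s=sensors.get_state(); print(s)
a=grab('top','top0.png'); b=grab('side','side0.png')
for f in(a,b): print(f['pose'].round(3).tolist(),f['fx'],f['cx'],f['cy'])
E
```

```text
pics
{'time': 0.0, 'qpos': array([-1.34500875e+00,  3.20281522e-01,  1.56568822e+00,  2.14065117e-05,
        1.25738638e+00, -2.00135383e-02]), 'joint_velocities': array([-0.00084362, -0.00190135, -0.00051914,  0.00117688, -0.00099993,
       -0.00210624]), 'joint_torque': array([-1.65401045e-03, -4.15528142e+01, -2.34165519e+01,  1.56075157e-05,
        8.18096800e-03,  1.05445474e-05]), 'ee_pos': array([ 0.13983611, -0.55737507,  0.30308454]), 'tool_rot': array([-8.78113169e-04,  9.92457248e-01,  1.22588067e-01, -8.04335196e-05]), 'wrist_force': array([ 0.31705754,  0.60924167, -0.0623096 ]), 'torque': array([ 0.01331818, -0.02044589,  0.00885457]), 'grasp_force': 0.0, 'opening': 0.08537816618465821}
[[-0.018, -0.995, 0.093, 0.428], [-1.0, 0.018, 0.001, -0.101], [-0.003, -0.093, -0.996, 1.161], [0.0, 0.0, 0.0, 1.0]] 550.0752961851068 313.77409703152256 237.06326362862092
[[1.0, 0.008, -0.01, 0.51], [0.013, -0.492, 0.871, -1.162], [0.002, -0.871, -0.492, 0.694], [0.0, 0.0, 0.0, 1.0]] 579.0622449257423 310.5776835589855 237.43953066617414
```

View pics/top0.png

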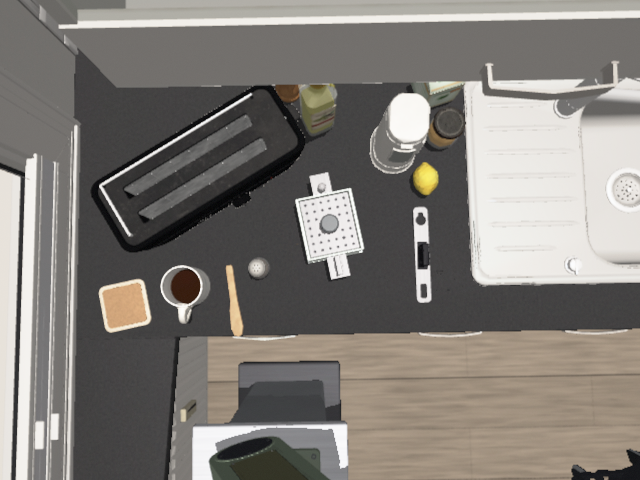

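View pics/side0.png

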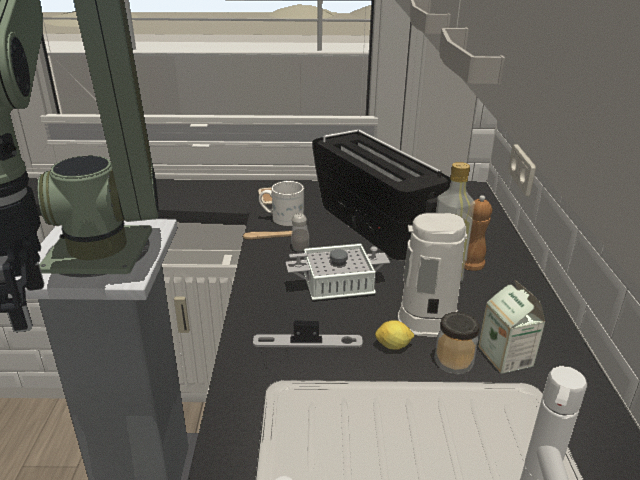

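```bash
python3 - <<'E'
from h import *
f=grab('top'); im=f['img']
c=cv2.cvtColor(im[160:310,280:440],cv2.COLOR_RGB2BGR); cv2.imwrite('pics/c1.png',cv2.resize(c,None,fx=4,fy=4,interpolation=cv2.INTER_CUBIC))
g=im.min(2); 
m=((g>110)*255).astype(np.uint8)
n,l,st,ce=cv2.connectedComponentsWithStats(m)
for x,y,w,h in((405,200,35,110),(285,165,90,120)):
    sub=np.zeros_like(m); sub[y:y+h,x:x+w]=m[y:y+h,x:x+w]
    cs,_=cv2.findContours(sub,cv2.RETR_EXTERNAL,cv2.CHAIN_APPROX_NONE)
    cs=np.vstack([k for k in cs if cv2.contourArea(k)>30]); z=.005 if x>400 else .054
    P=np.array([onz(f,u,v,z)[:2] for u,v in cs[:,0]])*1000
    print(cv2.minAreaRect(P.astype(np.float32)), P.min(0),P.max(0))
b=(im.max(2)<25); b[:,:405]=0;b[:,440:]=0;b[:225]=0;b[285:]=0
# handle black
ys,xs=np.where(b); 
E
```

```text
((496.89556884765625, -326.1292419433594), (202.49371337890625, 32.10591506958008), 0.37371158599853516) [ 395.7058936  -342.49925474] [ 598.12881739 -309.66456471]
((555.864013671875, -131.59994506835938), (216.48907470703125, 118.23605346679688), 10.847579002380371) [ 446.32721209 -200.42913676] [664.54530088 -62.62345275]
```

View pics/c1.png

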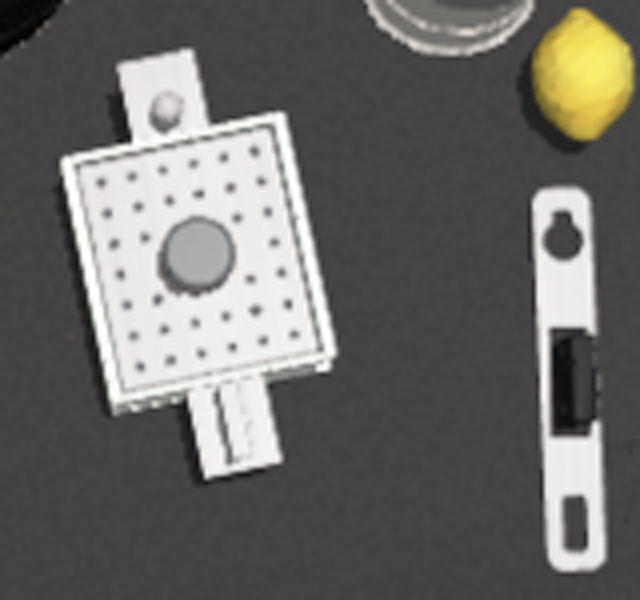

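```bash
python3 - <<'E'
from h import *
f=grab('top')
for n,u,v,z in(('key',563,239,.005),('eye',575,523,.005),('end+',562,188,.005),('end-',577,570,.005),('hnd',570,383,.044),('cap',200,252,.075),('btn',167,106,.079),('T',237,423,.080)):
    p=onz(f,280+u/4-.4,160+v/4-.4,z)*1000; print(n,p.round(1))
E
```

```text
key [ 569.6 -325.5    5. ]
eye [ 420.1 -326.4    5. ]
end+ [ 596.8 -326.     5. ]
end- [ 395.7 -326.6    5. ]
hnd [ 491.1 -318.9   44. ]
cap [ 557.8 -131.5   75. ]
btn [ 630.8 -116.5   79. ]
T [ 472.4 -147.8   80. ]
```

```bash
python3 -m crank '[26,16.6,-8,-0.017,26,16.6,-8,-0.017,26,16.6,-8,-0.017,26,16.6,-8,-0.017,26,16.6,-8,-0.017,26,16.6,-8,-0.017,26,16.6,-8,-0.017,26,16.6,-8,-0.017,26,16.6,-8,-0.017,26,16.6,-8,-0.017,26,16.6,-8,-0.017,26,16.6,-8,-0.017,26,16.6,-8,-0.017,26,16.6,-8,-0.017,0,0,0,0,0,0,0,0]' 0.6
python3 - <<'E'
from h import *
f=grab('wrist','w1.png'); print(f['hand_eye'])
for p in ([.4942,-.326,.043],[.5692,-.326,.005]): print(proj(f,np.array(p)))
E
```

```text
time: 1.8
ee_pos: [0.504, -0.3249, 0.1914]
tool_rot: [-0.0, 1.0, 0.005, -0.001]
wrist_force: [-0.3, 0.2, -0.1]
opening: 0.051
grasp_force: 0.0
[[-3.71403275e-04 -9.65034662e-01 -2.62122040e-01  6.61027211e-02]
 [ 9.99999929e-01 -3.74179505e-04 -3.93215950e-05 -2.73548738e-05]
 [-6.01339930e-05 -2.62122036e-01  9.65034732e-01 -6.92767620e-02]
 [ 0.00000000e+00  0.00000000e+00  0.00000000e+00  1.00000000e+00]]
[323.65395265 270.31071679]
[324.65152469 133.34155559]
```

View pics/w1.png

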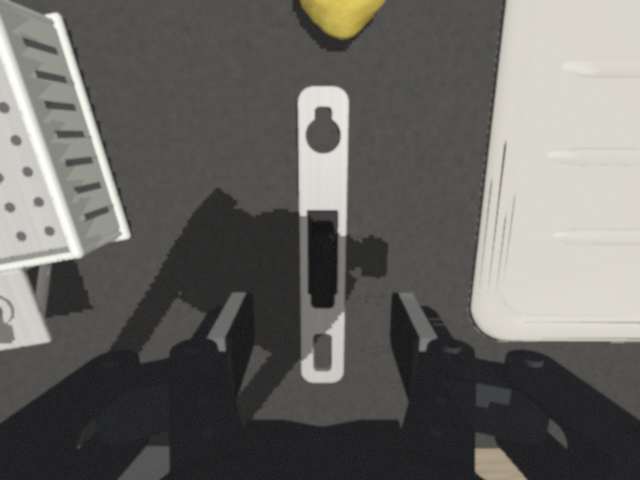

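```bash
python3 -m crank '[-1,-0.5,-25,-0.005,-1,0,-25,0,0,0,-25,0,0,0,-20,0,0,0,-11,0,0,0,0,0,0,0,0,0]' 0.6
python3 -m crank '[0,0,0,0,0,0,0,0,0,0,0,0,0,0,0,0,0,0,0,0,0,0,0,0]' 0 40
```

```text
time: 2.55
ee_pos: [0.502, -0.3265, 0.0868]
tool_rot: [0.0, 1.0, 0.001, 0.001]
wrist_force: [0.3, -0.4, 0.2]
opening: 0.0513
grasp_force: 0.0
time: 3.15
ee_pos: [0.5024, -0.3261, 0.087]
tool_rot: [0.001, 1.0, 0.001, 0.001]
wrist_force: [-0.6, 0.6, 5.6]
opening: 0.0132
grasp_force: 40.6
```

```bash
python3 -m crank '[0,0,15,0,0,0,25,0,0,0,30,0,0,0,30,0,0,0,0,0.05,-8,15,0,0.05,-8,15,0,0.05,-8,15,0,0.041,-8,15,0,0,-8,10,0,0,0,0,0,0,0,0,0,0]' 0 60
python3 - <<'E'
from h import *
f=grab('wrist','w2.png'); s=sensors.get_state(); print(s['ee_pos'],s['tool_rot'])
th=np.deg2rad(11);u=np.array([np.cos(th),np.sin(th)]);o=np.array([.5568,-.1314])
for x,z in((-85,.08),(0,.075),(75,.079)): print(x,proj(f,np.append(o+u*x/1000,z)))
E
```

```text
time: 4.35
ee_pos: [0.4622, -0.2561, 0.186]
tool_rot: [0.0, 0.995, 0.097, 0.0]
wrist_force: [0.1, 0.2, -1.4]
opening: 0.0131
grasp_force: 58.7
[ 0.46242808 -0.25637868  0.18608156] [4.78297083e-04 9.95312147e-01 9.67124022e-02 4.62084007e-04]
-85 [ 84.69366094 213.10777302]
0 [ 5.93369241e+01 -2.28865039e-03]
75 [  14.7863872  -251.92685217]
```

View pics/w2.png

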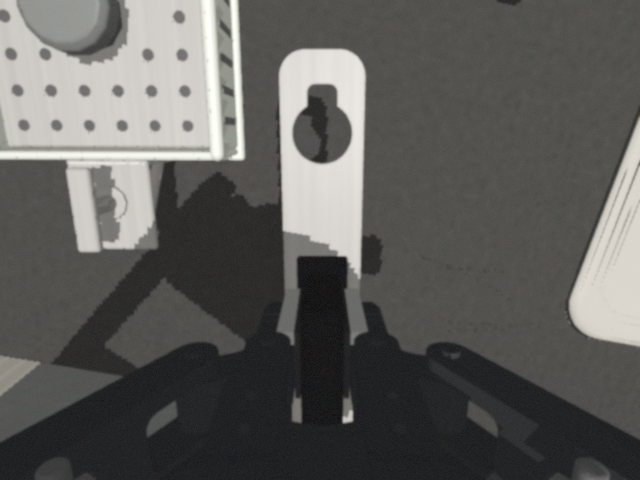

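```bash
python3 - <<'E'
from h import *
f=grab('wrist')
P=lambda u,v,z:(onz(f,u,v,z)*1000).round(1)
a,b=P(83.5,166,.080),P(90,250,.080); print(a,b,b-a,np.degrees(np.arctan2(*(a-b)[1::-1])))
a,b=P(67,166,.080),P(78,249,.080); print('Ledge',a,b,np.degrees(np.arctan2(*(a-b)[1::-1])))
a,b=P(208,5,.057),P(217,150,.057); print('box',a,b,np.degrees(np.arctan2(*(a-b)[1::-1])))
a,b=P(2,157,.057),P(210,157,.057); print('boxfront',a,b,np.degrees(np.arctan2(*(a-b)[1::-1])))
# cap: grey circle
g=f['img'].astype(int); 
print(g[10,70],g[40,70],g[30,100],g[46,112])
for v in (5,15,25): print(v,g[v,0:130:6,0])
# keyhole & plate in the tool: 
for n,(u,v) in dict(key=(322,133),end=(322,49)).items(): print(n,P(u,v,.104))
E
```

```text
[ 494.2 -146.5   80. ] [ 457.  -150.9   80. ] [-37.2  -4.4   0. ] 6.745579647482829
Ledge [ 492.9 -139.6   80. ] [ 456.5 -145.6   80. ] 9.360190801913333
box [ 570.7 -184.4   57. ] [ 509.8 -196.1   57. ] 10.8750582479941
boxfront [486.7 -95.3  57. ] [ 505.9 -193.2   57. ] 101.09593311317927
[152 153 149] [147 148 145] [117 118 116] [118 117 113]
5 [201 206 206 135 150 149 149 150 149 149 149 150 150 153 152 152 163 128
  93  73 121 210]
15 [115 113 205 199 144 149 149 147 150 150 150 150 151 150 152 151 153 124
  84  75 101 130]
25 [201 201 207 204 173 140 149 149 148 149 149 149 151 152 152 154 133 121
  74  73  70 154]
key [ 527.1 -243.8  104. ]
end [ 554.5 -238.4  104. ]
```

```bash
python3 -m crank '[-4.5,12.4,0,0,-4.5,12.4,0,0,-4.5,12.4,0,0,-4.5,12.4,0,0,-4.5,12.4,0,0,-4.5,12.4,0,0,-4.5,12.4,0,0,-4.5,12.7,0,0,0,0,-9,0,0,0,-5,0,0,0,0,0,0,0,0,0]' 0 25
python3 -m crank '[0,0,-2,0,0,0,-2,0,0,0,-2,0]'
```

```text
time: 5.65
ee_pos: [0.4261, -0.1567, 0.1716]
tool_rot: [0.0, 0.995, 0.096, -0.0]
wrist_force: [0.5, 0.0, -1.6]
opening: 0.0132
grasp_force: 58.8
time: 5.95
ee_pos: [0.4259, -0.1567, 0.1666]
tool_rot: [0.0, 0.995, 0.097, -0.0]
wrist_force: [-8.2, 0.8, 21.2]
opening: 0.0128
grasp_force: 62.2
```

```bash
python3 -m crank '[-2.6,-0.5,-1,0,-2.6,-0.5,-2.5,0,0,0,0,0]' 0 20
```

```text
time: 6.25
ee_pos: [0.4233, -0.1575, 0.1646]
tool_rot: [0.001, 0.995, 0.096, 0.004]
wrist_force: [2.4, 4.0, 10.4]
opening: 0.0129
grasp_force: 61.0
```

```bash
python3 -m crank '[-2,-0.4,-3,0,-2,-0.4,-3,0,0,0,0,0]' 0 20;  python3 -m crank '[-1.5,-0.3,-3,0,-1.5,-0.3,-3,0,0,0,0,0]' 0 20; python3 - <<'E'
from h import *
f=grab('side','s3.png')
cv2.imwrite('pics/s3c.png',cv2.cvtColor(cv2.resize(f['img'][150:350,170:440],None,fx=2.9,fy=2.9),cv2.COLOR_RGB2BGR))
E
```

```text
time: 6.55
ee_pos: [0.4188, -0.1583, 0.1585]
tool_rot: [0.001, 0.995, 0.096, 0.003]
wrist_force: [0.4, 2.9, 11.3]
opening: 0.0129
grasp_force: 63.3
time: 6.85
ee_pos: [0.4155, -0.159, 0.1524]
tool_rot: [0.001, 0.995, 0.096, 0.003]
wrist_force: [-0.5, 2.0, 11.2]
opening: 0.0129
grasp_force: 66.2
```

View pics/s3c.png

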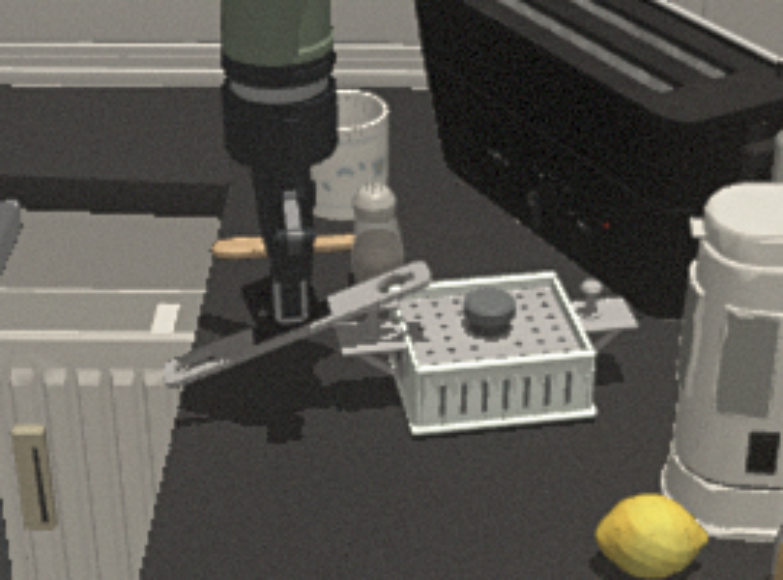

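```bash
python3 -m crank '[-1.5,-0.3,-3,0,-1.5,-0.3,-3.5,0,0,0,0,0]';  python3 - <<'E'
from h import *
f=grab('side','s4.png')
# plate end points by ray meeting press vertical plane through T axis, at plate y offset
g=cv2.cvtColor(f['img'],cv2.COLOR_RGB2BGR)
cv2.imwrite('pics/s4c.png',cv2.resize(g[215:310,210:340],None,fx=6,fy=6,interpolation=cv2.INTER_CUBIC))
E
```

```text
time: 7.2
ee_pos: [0.4124, -0.1599, 0.1457]
tool_rot: [0.001, 0.995, 0.097, 0.003]
wrist_force: [-1.5, 0.2, 9.4]
opening: 0.0134
grasp_force: 68.4
```

View pics/s4c.png

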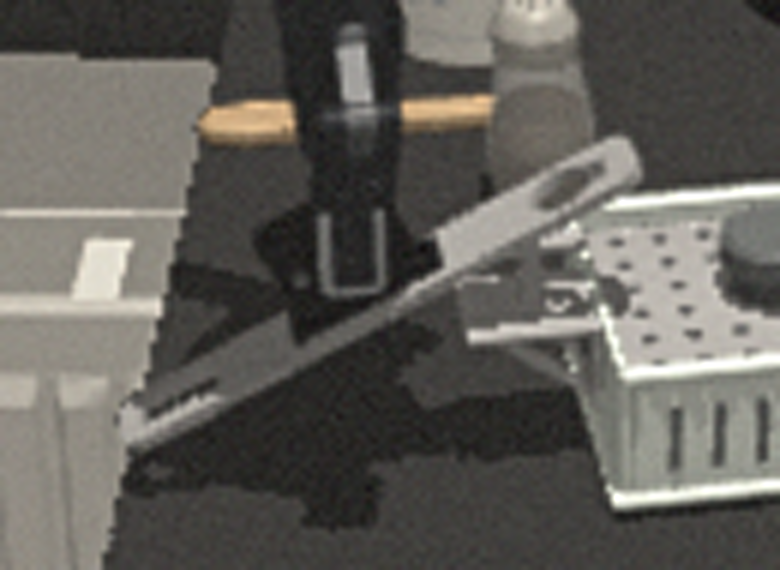

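```bash
cat >> h.py <<'E'
th=np.deg2rad(11);U=np.array([np.cos(th),np.sin(th),0]);V=np.array([-np.sin(th),np.cos(th),0])
O=np.array([.558,-.1313,0])
def plane(f,u,v,off,ref=O):  # press coords (x,z) mm of ray with plane V.(p-ref)=off
    o,d=ray(f,u,v); t=(off/1e3-V@(o-ref))/(V@d); p=o+t*d; return (np.array([U@(p-O),p[2]])*1e3).round(1)
E
python3 - <<'E'
from h import *
f=grab('side')
c=lambda u,v,off:plane(f,210+u/6-.4,215+v/6-.4,off)
a=c(132,455,-15);b=c(642,176,-15);print(a,b,b-a,np.degrees(np.arctan2(*(b-a)[::-1])),np.hypot(*(b-a)))
p=sensors.get_state()['ee_pos'];print('P',U@(p-O),V@(p-O),p[2]-.054)
E
```

```text
[-227.7   19.2] [-52. 111.] [175.7  91.8] 27.586235132251193 198.2365506156723
P -0.14850293293417308 -0.0003589650937059762 0.09169596309532002
```

```bash
python3 -m crank '[-0.6,-0.1,-3,0,0,0,0,0]';python3 -m crank '[0,0,25,0,0,0,25,0,0,0,0,0,0,0,0,0]';  python3 - <<'E'
from h import *
f=grab('side','s5.png')
g=cv2.cvtColor(f['img'],cv2.COLOR_RGB2BGR)
cv2.imwrite('pics/s5c.png',cv2.resize(g[185:310,210:340],None,fx=6,fy=4.8*1.25*.8,interpolation=cv2.INTER_CUBIC))
E
```

```text
time: 7.5
ee_pos: [0.4117, -0.1601, 0.1429]
tool_rot: [0.001, 0.995, 0.097, 0.003]
wrist_force: [-2.4, 0.2, 12.2]
opening: 0.0131
grasp_force: 69.4
time: 7.9
ee_pos: [0.41, -0.1594, 0.1908]
tool_rot: [0.0, 0.995, 0.097, 0.0]
wrist_force: [-0.5, -0.2, -2.0]
opening: 0.0129
grasp_force: 67.1
```

View pics/s5c.png

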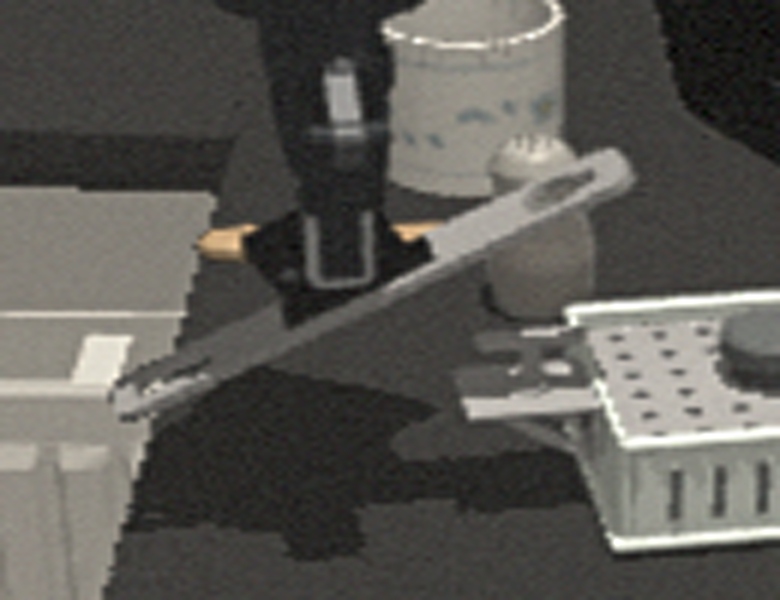

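```bash
python3 - <<'E'
from h import *
f=grab('side')
c=lambda u,v,off:plane(f,210+u/6-.4,185+v/4.8-.4,off)
p=sensors.get_state()['ee_pos'];P=np.array([U@(p-O),p[2]-.054])*1e3;print('P',P,V@(p-O))
# lower edge fit: darkest transition per column between clean columns
a=c(125,418,-15);b=c(634,180,-15);d=b-a;t=np.arctan2(d[1],d[0]);print(a,b,np.degrees(t),np.hypot(*d))
r=P-a; print('along',r@[np.cos(t),np.sin(t)],'normal',r@[-np.sin(t),np.cos(t)])
print('bracket outer near bottom corner?',c(462,400,-20),'T outer',c(475,340,5),'box near top corner',c(625,443,-56))
E
```

```text
P [-151.19592423  135.83846166] 0.001020428420005958
[-227.1   64.5] [-55.  160.8] 29.229561116844593 197.2108009212477
along 101.07451116081295 normal 25.19023670115161
bracket outer near bottom corner? [-114.4   64. ] T outer [-106.1   77.8] box near top corner [-65.2  60. ]
```

```bash
python3 -m crank '[0,0,10,0,0,0,9,0,11,2,0,0,11,2,0,0,11,2,0,0,11,2,0,0,11,2,0,0,11,2,0,0,11,2,0,0,11,2,0,0,11,2,0,0,10.8,2.3,0,0,0,0,0,0,0,0,0,0]'; python3 - <<'E'
from h import *
f=grab('side','s6.png')
g=cv2.cvtColor(f['img'],cv2.COLOR_RGB2BGR)
cv2.imwrite('pics/s6c.png',cv2.resize(g[210:290,270:390],None,fx=6.5,fy=6.5,interpolation=cv2.INTER_CUBIC))
p=sensors.get_state()['ee_pos'];print('P',U@(p-O),V@(p-O),p[2]-.054)
E
```

```text
time: 9.4
ee_pos: [0.5198, -0.139, 0.2097]
tool_rot: [-0.0, 0.995, 0.097, -0.0]
wrist_force: [-0.7, -0.1, -1.6]
opening: 0.0131
grasp_force: 67.1
P -0.03925521478234489 -0.0002841335818505266 0.1557699052391924
```

View pics/s6c.png

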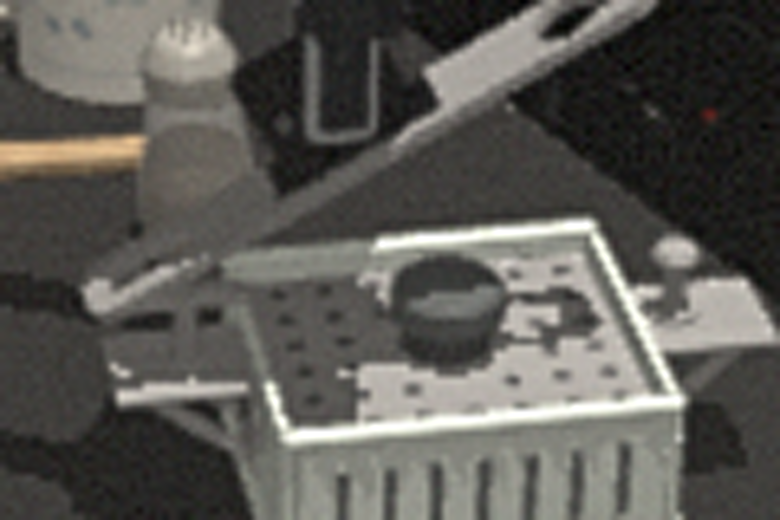

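```bash
python3 -m crank '[0,0,-4,0,0,0,-3,0,0,0,0,0]'; python3 -m crank '[0,0,-2,0,0,0,0,0]'; python3 -m crank '[0,0,-2,0,0,0,0,0]'; python3 -m crank '[0,0,-2,0,0,0,0,0]'
```

```text
time: 9.75
ee_pos: [0.5192, -0.139, 0.2023]
tool_rot: [-0.0, 0.995, 0.097, -0.001]
wrist_force: [-0.4, 0.6, -1.6]
opening: 0.0132
grasp_force: 67.0
time: 9.95
ee_pos: [0.5196, -0.139, 0.2006]
tool_rot: [-0.0, 0.995, 0.097, -0.0]
wrist_force: [0.0, 1.8, -1.7]
opening: 0.0131
grasp_force: 67.0
time: 10.15
ee_pos: [0.5198, -0.139, 0.1987]
tool_rot: [-0.0, 0.995, 0.097, -0.0]
wrist_force: [-0.5, 1.6, -1.5]
opening: 0.0127
grasp_force: 67.0
time: 10.35
ee_pos: [0.5199, -0.139, 0.1967]
tool_rot: [-0.0, 0.995, 0.097, -0.0]
wrist_force: [-1.1, 1.6, -1.4]
opening: 0.0132
grasp_force: 67.1
```

```bash
for i in 1 2 3 4; do :; done; python3 -m crank '[0,0,-1.5,0,0,0,0,0]'; python3 -m crank '[0,0,-1.5,0,0,0,0,0]'; python3 -m crank '[0,0,-1.5,0,0,0,0,0]'
```

```text
time: 10.55
ee_pos: [0.5199, -0.139, 0.1953]
tool_rot: [-0.0, 0.995, 0.097, -0.0]
wrist_force: [0.0, 2.9, -1.8]
opening: 0.0134
grasp_force: 67.1
time: 10.75
ee_pos: [0.5199, -0.139, 0.1938]
tool_rot: [-0.0, 0.995, 0.097, -0.0]
wrist_force: [-0.2, 2.9, -1.4]
opening: 0.0132
grasp_force: 67.2
time: 10.95
ee_pos: [0.52, -0.139, 0.1926]
tool_rot: [-0.0, 0.995, 0.097, 0.0]
wrist_force: [-0.2, 3.5, 1.6]
opening: 0.0133
grasp_force: 67.6
```

```bash
python3 -m crank '[-0.1,0.8,1,0,0,0,1,0,0,0,0,0]'; python3 -m crank '[3,0.6,0,0,0,0,0,0]'; python3 -m crank '[3,0.6,0,0,0,0,0,0]'
```

```text
time: 11.25
ee_pos: [0.5198, -0.1386, 0.1944]
tool_rot: [0.0, 0.995, 0.097, -0.0]
wrist_force: [-1.2, 1.1, -0.9]
opening: 0.0132
grasp_force: 67.0
time: 11.45
ee_pos: [0.5233, -0.138, 0.1945]
tool_rot: [0.0, 0.995, 0.097, 0.0]
wrist_force: [-0.1, 0.6, -2.0]
opening: 0.0132
grasp_force: 67.0
time: 11.65
ee_pos: [0.5264, -0.1372, 0.1945]
tool_rot: [0.0, 0.995, 0.097, 0.0]
wrist_force: [-0.2, 0.9, -0.9]
opening: 0.0131
grasp_force: 67.0
```

```bash
python3 -m crank '[3,0.6,0,0,0,0,0,0]'; python3 -m crank '[3,0.6,0,0,0,0,0,0]'; python3 -m crank '[2,0.4,0,0,0,0,0,0]'; python3 -m crank '[1.5,0.3,0,0,0,0,0,0]'
```

```text
time: 11.85
ee_pos: [0.5293, -0.1365, 0.1945]
tool_rot: [0.0, 0.995, 0.097, 0.0]
wrist_force: [0.4, 0.5, -1.8]
opening: 0.0135
grasp_force: 67.0
time: 12.05
ee_pos: [0.5322, -0.1359, 0.1944]
tool_rot: [0.0, 0.995, 0.097, 0.0]
wrist_force: [-0.5, -0.3, -1.4]
opening: 0.0135
grasp_force: 67.0
time: 12.25
ee_pos: [0.5341, -0.1355, 0.1945]
tool_rot: [0.0, 0.995, 0.097, 0.0]
wrist_force: [1.0, 0.2, -1.5]
opening: 0.0131
grasp_force: 67.0
time: 12.45
ee_pos: [0.5355, -0.1352, 0.1944]
tool_rot: [0.0, 0.995, 0.097, 0.0]
wrist_force: [0.0, -1.2, -1.9]
opening: 0.013
grasp_force: 67.0
```

```bash
python3 -m crank '[1.5,0.3,0,0,0,0,0,0]'; python3 -m crank '[1.5,0.3,0,0,0,0,0,0]';  python3 -m crank '[1,0.2,0,0,0,0,0,0]'
```

```text
time: 12.65
ee_pos: [0.537, -0.1349, 0.1945]
tool_rot: [0.0, 0.995, 0.097, 0.0]
wrist_force: [0.2, -0.5, -1.5]
opening: 0.0127
grasp_force: 67.0
time: 12.85
ee_pos: [0.538, -0.1346, 0.1942]
tool_rot: [-0.0, 0.995, 0.097, -0.001]
wrist_force: [-0.8, -1.0, -1.1]
opening: 0.0133
grasp_force: 67.0
time: 13.05
ee_pos: [0.5385, -0.1345, 0.1941]
tool_rot: [-0.0, 0.995, 0.097, -0.001]
wrist_force: [-3.0, -0.6, -0.6]
opening: 0.013
grasp_force: 67.0
```

```bash
python3 -m crank '[-1,-0.2,-2,0,0,0,-2,0,0,0,0,0]'; python3 -m crank '[0.5,0.1,-2,0,0,0,0,0]'; python3 -m crank '[1.5,0.3,-2,0,0,0,0,0]'; python3 -m crank '[1.5,0.3,-2,0,0,0,0,0]'
```

```text
time: 13.35
ee_pos: [0.5381, -0.1345, 0.19]
tool_rot: [-0.0, 0.995, 0.097, -0.0]
wrist_force: [-2.1, -0.7, -3.1]
opening: 0.0132
grasp_force: 66.9
time: 13.55
ee_pos: [0.5384, -0.1345, 0.188]
tool_rot: [-0.0, 0.995, 0.097, -0.001]
wrist_force: [-2.2, -0.6, -4.0]
opening: 0.0135
grasp_force: 66.8
time: 13.75
ee_pos: [0.5396, -0.1343, 0.1861]
tool_rot: [-0.0, 0.995, 0.097, -0.001]
wrist_force: [-5.1, -1.6, 0.3]
opening: 0.0134
grasp_force: 67.3
time: 13.95
ee_pos: [0.5413, -0.1339, 0.1843]
tool_rot: [-0.0, 0.995, 0.097, -0.001]
wrist_force: [-5.1, -1.4, 0.2]
opening: 0.0129
grasp_force: 67.5
```

```bash
python3 -m crank '[1.5,0.3,-2,0,1.5,0.3,-2,0,0,0,0,0]'; python3 -m crank '[1.5,0.3,-2,0,1.5,0.3,-2,0,0,0,0,0]'; python3 -m crank '[1.5,0.3,-2,0,1.5,0.3,-2,0,0,0,0,0]'
```

```text
time: 14.25
ee_pos: [0.5447, -0.1333, 0.1805]
tool_rot: [-0.0, 0.995, 0.097, -0.0]
wrist_force: [-4.8, -0.9, 2.3]
opening: 0.0133
grasp_force: 67.7
time: 14.55
ee_pos: [0.548, -0.1327, 0.1764]
tool_rot: [0.0, 0.995, 0.097, 0.0]
wrist_force: [-4.0, -0.3, 2.1]
opening: 0.0133
grasp_force: 67.9
time: 14.85
ee_pos: [0.5512, -0.1321, 0.1723]
tool_rot: [0.0, 0.995, 0.097, 0.0]
wrist_force: [-2.6, -0.4, 2.7]
opening: 0.0132
grasp_force: 68.0
```

```bash
python3 -m crank '[1.2,0.2,-2,0,1.2,0.2,-2,0,0,0,0,0]'; python3 -m crank '[1,0.2,-2,0,0,0,0,0]'; python3 -m crank '[1,0.2,-2,0,0,0,0,0]'
```

```text
time: 15.15
ee_pos: [0.5537, -0.1317, 0.1685]
tool_rot: [0.0, 0.995, 0.097, 0.001]
wrist_force: [-2.1, 0.2, 4.4]
opening: 0.013
grasp_force: 68.2
time: 15.35
ee_pos: [0.5549, -0.1315, 0.1666]
tool_rot: [0.0, 0.995, 0.097, 0.001]
wrist_force: [-2.3, -0.1, 3.8]
opening: 0.0129
grasp_force: 68.1
time: 15.55
ee_pos: [0.5559, -0.1313, 0.1645]
tool_rot: [0.0, 0.995, 0.097, 0.001]
wrist_force: [-1.1, 1.1, 3.4]
opening: 0.0134
grasp_force: 68.1
```

```bash
python3 -m crank '[1,0.2,-2,0,0,0,0,0]'; python3 -m crank '[1,0.2,-2,0,0,0,0,0]';  python3 -m crank '[0.8,0.2,-2,0,0,0,0,0]'
```

```text
time: 15.75
ee_pos: [0.5569, -0.1312, 0.1627]
tool_rot: [0.0, 0.995, 0.097, 0.001]
wrist_force: [-1.0, -0.8, 5.0]
opening: 0.013
grasp_force: 68.5
time: 15.95
ee_pos: [0.5577, -0.131, 0.1613]
tool_rot: [0.0, 0.995, 0.097, 0.001]
wrist_force: [-3.8, -0.2, 9.3]
opening: 0.0131
grasp_force: 68.9
time: 16.15
ee_pos: [0.5584, -0.1309, 0.1596]
tool_rot: [0.0, 0.995, 0.097, 0.001]
wrist_force: [-3.8, 0.0, 11.9]
opening: 0.0131
grasp_force: 69.4
```

```bash
python3 - <<'E'
from h import *
f=grab('side','s7.png')
g=cv2.cvtColor(f['img'],cv2.COLOR_RGB2BGR)
cv2.imwrite('pics/s7c.png',cv2.resize(g[210:300,270:400],None,fx=6,fy=6,interpolation=cv2.INTER_CUBIC))
E
```

```text
(no output)
```

View pics/s7c.png

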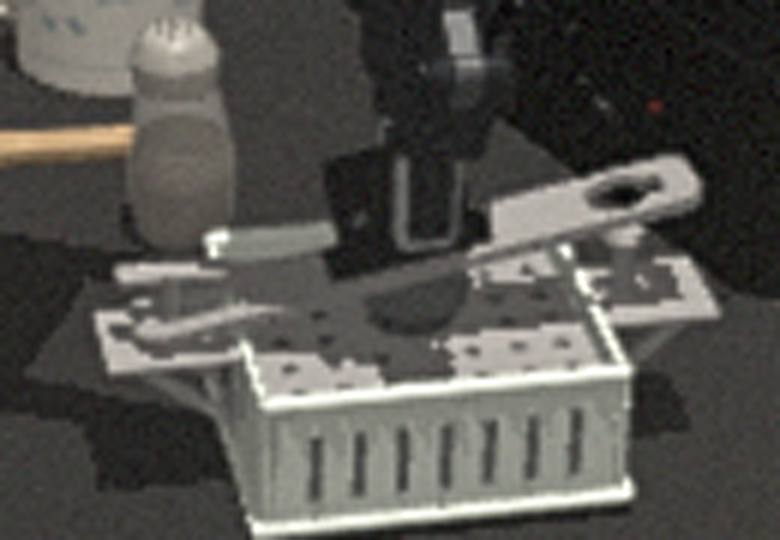

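```bash
python3 -m crank '[-0.5,-0.1,2,0,0,0,1,0,0,0,0,0]'; python3 -m crank '[0,0,0,0,0,0,0,0,0,0,0,0,0,0,0,0,0,0,0,0]' 0.4 20; python3 - <<'E'
from h import *
grab('side','s8.png'); f=grab('wrist','w8.png')
E
```

```text
time: 16.5
ee_pos: [0.558, -0.1309, 0.1619]
tool_rot: [0.0, 0.995, 0.097, 0.001]
wrist_force: [-1.9, -0.2, 4.8]
opening: 0.0132
grasp_force: 68.2
time: 17.0
ee_pos: [0.5576, -0.1308, 0.1612]
tool_rot: [0.0, 0.995, 0.097, -0.0]
wrist_force: [-0.3, -0.7, -0.9]
opening: 0.0341
grasp_force: 0.0
```

```bash
python3 - <<'E'
from h import *
f=grab('side')
for n in('s7','s8'):
    g=cv2.imread(f'pics/{n}.png').min(2); print(n)
    sub=g[228:268,340:400:1]
    for r in sub[::2]: print(''.join(' .:-=+*#%@'[min(9,v//24)] for v in r))
for nm,x,z in(('end level80',93,80),('end under btn',93,75),('btn top',75,81),('btn underside',75,75)):
    print(nm,proj(f,O+U*x/1e3+np.array([0,0,z/1e3])).round(1))
E
```

```text
s7
.... .......  ..  .   .     .....    ....    .  . .      .. 
............::.  .    .   . .. ... . ..     .    . .. .  ...
............:::::.   .. .... .   ..    . .  . . .. ... ...  
...........:::::::::.     .  . ..    ..      ..     ... ....
..........::::::::::::. . ....     .::-++**+:   .. . ..  .. 
.....:-::::::::::::::::::.  .:-=*############-. .   .. .. . 
......-::::::::::::::--=+####*==-------:+*##*#+: .  .....  .
.....:-.::::::--+*#########+=-..     -*###*#**=. . .........
.....::.::--########*#######+=----:+##*++===--.. .......  ..
.....::... -###################++===--=-....   . . ....  .  
... .-:..  :###########*+===---=**###=:.. ....  .   ..  ....
---==:. .:-=*##*++=-====+-:::::=+***=::::..   ..    .    . .
...::---*+======++*##+=+@+:.::::----:::------.  ... ... ....
-------==++######=+###+===+====----------=###+:.    . . .. .
---:::::-*=+*#####*=-----=@@#=------*=-----###*-:.. ..  ....
::::::::-----------::-----+@%++=-----------*####-:::...  ...
::::::::----::-----------=-=++------=-==*########-:::::::::-
::::::--------------:::-----+@%##############****+-:::::::::
[... 749 characters left out ...]
############*############**++===--.     .... ..
.....:=: ...-############*+++====---===--.....  ...  .. .. .
==-----=####*+++===--==--=---:::----::::-----.   .   . .....
------====-=++++*-+###+===--===---------=-=##+:. ........ . 
--:::::-**=+######*=---=-=+%#=------##=-----*#*-... .. .....
::::::::-----------::-----=+#++=--*=--------=###-:::....   .
::::::------::-------------=++-----=-=-===*######-:::::::::-
::::.:--------------:::-----+@%##############****+::::::::::
::.::------==----=-=#######+-+@#=-----:-----::::::::::::::::
-----#################*+*###+-+@#-::::---:::::::::::::::::::
end level80 [383.2 247.1]
end under btn [383.  249.2]
btn top [374.9 247.5]
btn underside [374.7 250. ]
```

```bash
python3 -m crank '[3,0.6,0,0,3,0.6,0,0,0,0,0,0]'; python3 -m crank '[0,0,0,0,0,0,0,0,0,0,0,0,0,0,0,0,0,0,0,0]' 0 30; python3 -m crank '[0,0,-2,0,0,0,0,0]'; python3 -m crank '[0,0,-2,0,0,0,0,0]'
```

```text
time: 17.45
ee_pos: [0.5641, -0.1296, 0.1615]
tool_rot: [0.0, 0.995, 0.097, 0.0]
wrist_force: [-0.6, -0.1, -0.1]
opening: 0.034
grasp_force: 0.0
time: 17.95
ee_pos: [0.5635, -0.1296, 0.1615]
tool_rot: [0.0, 0.995, 0.097, 0.0]
wrist_force: [-0.6, 0.3, 0.8]
opening: 0.0136
grasp_force: 32.6
time: 18.15
ee_pos: [0.5636, -0.1296, 0.1599]
tool_rot: [0.0, 0.995, 0.097, 0.0]
wrist_force: [-1.5, 0.5, 6.7]
opening: 0.0137
grasp_force: 33.4
time: 18.35
ee_pos: [0.5636, -0.1296, 0.1582]
tool_rot: [0.0, 0.995, 0.097, 0.0]
wrist_force: [-1.6, 0.3, 8.0]
opening: 0.014
grasp_force: 33.6
```

```bash
python3 -m crank '[0,0,-2,0,0,0,0,0]'; python3 -m crank '[0,0,-2,0,0,0,0,0]'; python3 -m crank '[0,0,-1,0,0,0,0,0]'; python3 - <<'E'
from h import *
f=grab('side','s9.png')
g=f['img'].min(2); sub=g[228:262,340:400:1]
for r in sub[::2]: print(''.join(' .:-=+*#%@'[min(9,v//24)] for v in r))
for nm,x,z in(('end level80',103,80),('end 73',103,73),('btn top',75,81)): print(nm,proj(f,O+U*x/1e3+np.array([0,0,z/1e3])).round(1))
E
```

```text
time: 18.55
ee_pos: [0.5636, -0.1296, 0.1565]
tool_rot: [0.0, 0.995, 0.097, 0.0]
wrist_force: [-2.7, 1.6, 9.3]
opening: 0.0137
grasp_force: 33.9
time: 18.75
ee_pos: [0.5636, -0.1296, 0.1548]
tool_rot: [0.0, 0.995, 0.097, 0.0]
wrist_force: [-2.0, -0.0, 10.9]
opening: 0.0137
grasp_force: 34.1
time: 18.95
ee_pos: [0.5636, -0.1296, 0.154]
tool_rot: [0.0, 0.995, 0.097, 0.0]
wrist_force: [-3.2, 1.2, 11.8]
opening: 0.0135
grasp_force: 34.2
... .....::::.....           .... ... ..  .  ... . . . .   .
.................    ..       . .. .    .. .       ..  .. . 
......... .....::.      .  .       .  .  .   . . .    ..  . 
..............::::::.    .    .      .. ..  . . .  .    .  .
..............::::::::.     .  .  .       . ...   .  . ... .
..............:::::::::::.      . .. .    ..   ......     ..
-.......-:::::::::::::::::::.  .. .   .     ....  .  . . . .
:.......-::::::::::::.::::::::.    .          ..   . .   . .
:.......--+*#**%@@@@@#:.:::::::---::-+*###**-. . .. . .. ...
:.......=*%##***+++++%*+**####++******+*#####+:  .. ..    . 
:.......--==--#######*#####*=-=*#####=---*#*###:    . ......
:.......-..:--##############*=-=+***++*######+=.    .  ...  
=-:--==-:   -###################**++=+=--====-.  . .. ......
..........:-=######*+++===--=====----------*#+:... .. ...  .
:--------=======---==--=-=+@#=------##=-----*#*-...    . . .
-------------------::-----=+#++=-=*#=*#=-----*##-:::. ..  . 
::::::::----::-------------=+****=:---==---=*####-:::::::::-
end level80 [387.8 246.7]
end 73 [387.5 249.6]
btn top [374.9 247.5]
```

```bash
python3 -m crank '[0,0,-1.5,0,0,0,0,0]'; python3 -m crank '[-1.5,-0.3,0,0,0,0,0,0]'; python3 -m crank '[-1.5,-0.3,0,0,0,0,0,0]'; python3 -m crank '[-1.5,-0.3,0,0,0,0,0,0]'
```

```text
time: 19.2
ee_pos: [0.5636, -0.1296, 0.1527]
tool_rot: [0.0, 0.995, 0.097, 0.0]
wrist_force: [-3.0, 0.5, 12.8]
opening: 0.0136
grasp_force: 34.4
time: 19.4
ee_pos: [0.5632, -0.1297, 0.1533]
tool_rot: [0.0, 0.995, 0.096, 0.002]
wrist_force: [-0.4, 2.8, 12.0]
opening: 0.0135
grasp_force: 34.4
time: 19.6
ee_pos: [0.5629, -0.1298, 0.1537]
tool_rot: [0.0, 0.995, 0.096, 0.004]
wrist_force: [1.3, 4.1, 12.0]
opening: 0.0133
grasp_force: 34.3
time: 19.8
ee_pos: [0.5622, -0.1301, 0.1539]
tool_rot: [0.0, 0.995, 0.096, 0.005]
wrist_force: [3.6, 4.5, 12.0]
opening: 0.0139
grasp_force: 34.3
```

```bash
python3 -m crank '[-0.2,1,-1,0,0,0,0,0]'; python3 -m crank '[-1.5,-0.3,-0.5,0,0,0,0,0]'; python3 -m crank '[-1.5,-0.3,0,0,0,0,0,0]'
```

```text
time: 20.0
ee_pos: [0.5622, -0.1298, 0.1531]
tool_rot: [0.001, 0.995, 0.097, 0.005]
wrist_force: [3.8, 2.1, 12.3]
opening: 0.0136
grasp_force: 34.4
time: 20.2
ee_pos: [0.5616, -0.1301, 0.153]
tool_rot: [0.001, 0.995, 0.096, 0.006]
wrist_force: [5.1, 2.3, 12.9]
opening: 0.0138
grasp_force: 34.4
time: 20.4
ee_pos: [0.5604, -0.1304, 0.1532]
tool_rot: [0.002, 0.995, 0.096, 0.007]
wrist_force: [6.4, 1.3, 13.0]
opening: 0.0136
grasp_force: 34.4
```

```bash
python3 - <<'E'
from h import *
f=grab('side','s10.png')
def edge(n):
    g=cv2.imread(f'pics/{n}.png').astype(int).min(2); sub=g[228:262,340:400]
    if n=='s10':
        for r in sub[10:30]: print(''.join(' .:-=+*#%@'[min(9,v//24)] for v in r))
edge('s10')
# end shift by template match of plate end between s9 and s10
a=cv2.imread('pics/s9.png',0);b=cv2.imread('pics/s10.png',0)
for nm,(y,x,h,w) in dict(end=(243,378,13,12),slab=(246,352,12,14),eye=(255,285,14,24)).items():
    r=cv2.matchTemplate(b[y-6:y+h+6,x-8:x+w+8],a[y:y+h,x:x+w],cv2.TM_CCOEFF_NORMED);_,m,_,l=cv2.minMaxLoc(r);print(nm,m,l[0]-8,l[1]-6)
E
```

```text
............::::::::::::-..    . .   . .  .  ..  ... .  .. .
.......::..:::::::::::::::...     .. ... ..  ... ...    .  .
.......-::::::::::::::::::::.   .   .   .    . .. ........ .
.......-:::::::::::::::::::::.. . . .        .  ..  . ...  .
......:=:::::::::::.::::::::::. ..          .     . .... .  
......:-:::::-:--==++-::::::::::.  ...:::::... ..   ... .. .
......:-=++***#%%@@@@#::.::::::--::-=+*##**-.  ....... .....
.......=@@@@@@@@@@%%%#-::---==+*############-. ... . ...  ..
.......-%%###**++++++@+=+*##*+++**###***#*##*:  ... .... .. 
.......-++++++++****#######*=-=*####+---*####-. ..... . .  .
......:-====**#############=--=*#####=--+*####-  . ...... . 
......:-.:--########*#*####=::-+*****+++######-   ..    ....
......:-..--###############+-::-+****######*+=....... . ..  
......:-. :=################**===++*###*++==--..    ........
:.:::--:. :######################*++=====-===:  .. .   .. ..
-==-==:.  .=#########*####**++======--==+++##-.. ...     . .
:::......::-########*+++===--===--------=####+:...   ... ...
......::-+####*+++=====---+===*+----------=###=:........ . .
:::-----**++==-===--==+=-=@@#-------#=-----*##*-.... . .....
-------==-===-----------==%@*-----=-##=-----###=::.. .......
end 0.96258145570755 -1 0
slab 0.8768547177314758 -2 1
eye 0.7530109286308289 0 0
```

```bash
python3 - <<'E'
from h import *
f=grab('side','s10.png')
g=cv2.GaussianBlur(f['img'].min(2),(1,3),0).astype(float)
pts=[]
for u in range(354,384,2):
    c=g[:,u]; # near top edge: strongest bright->dark drop, search window
    w=np.arange(246,258); d=[c[v-1]-c[v+1] for v in w]; 
    v=w[int(np.argmax(d))]; pts.append((u,*plane(f,u,v,-15)))
for p in pts: print(p)
# press reference: near box top edge z=57 off -56
for u in (330,350,370):
    c=g[:,u]; w=np.arange(260,285); print(u,[ (v,*plane(f,u,v,-56)) for v in [w[int(np.argmax([c[k-1]-c[k+1] for k in w]))]]])
E
```

```text
(354, np.float64(26.6), np.float64(76.7))
(356, np.float64(30.8), np.float64(76.3))
(358, np.float64(35.1), np.float64(75.8))
(360, np.float64(39.2), np.float64(77.8))
(362, np.float64(43.5), np.float64(77.3))
(364, np.float64(47.8), np.float64(76.9))
(366, np.float64(52.4), np.float64(69.1))
(368, np.float64(55.5), np.float64(92.8))
(370, np.float64(60.5), np.float64(78.0))
(372, np.float64(64.8), np.float64(77.5))
(374, np.float64(69.0), np.float64(79.5))
(376, np.float64(73.3), np.float64(79.0))
(378, np.float64(76.7), np.float64(93.0))
(380, np.float64(81.7), np.float64(80.6))
(382, np.float64(86.7), np.float64(70.4))
330 [(np.int64(276), np.float64(-32.2), np.float64(58.4))]
350 [(np.int64(275), np.float64(8.9), np.float64(56.1))]
370 [(np.int64(265), np.float64(49.4), np.float64(75.3))]
```

```bash
python3 -m crank '[0,0,-1,0,0,0,-1,0,0,0,0,0]'; python3 -m crank '[-1.5,-0.3,0,0,0,0,0,0]';python3 -m crank '[-1.5,-0.3,0,0,0,0,0,0]'
```

```text
time: 20.8
ee_pos: [0.5605, -0.1304, 0.1514]
tool_rot: [0.002, 0.995, 0.096, 0.007]
wrist_force: [5.7, 2.1, 14.1]
opening: 0.0137
grasp_force: 34.6
time: 21.0
ee_pos: [0.5599, -0.1306, 0.1517]
tool_rot: [0.002, 0.995, 0.096, 0.008]
wrist_force: [7.3, 4.0, 12.8]
opening: 0.0133
grasp_force: 34.5
time: 21.2
ee_pos: [0.5592, -0.1308, 0.1518]
tool_rot: [0.002, 0.995, 0.096, 0.009]
wrist_force: [10.7, 4.3, 13.2]
opening: 0.0133
grasp_force: 34.4
```

```bash
python3 -m crank '[4,0.8,0,0,4,0.6,2,0,2.5,0.5,3,0,0,0,4,0,0,0,0,0]'; python3 -m crank '[0,0,0,0,0,0,0,0,0,0,0,0,0,0,0,0]' 0.35 20;  python3 -m crank '[3,0.6,0,0,3,0.6,0,0,0,0,0,0]'; python3 -m crank '[0,0,0,0,0,0,0,0,0,0,0,0,0,0,0,0,0,0,0,0]' 0 20
```

```text
time: 21.7
ee_pos: [0.5631, -0.1298, 0.1573]
tool_rot: [0.001, 0.995, 0.097, 0.0]
wrist_force: [-2.6, -3.9, 5.1]
opening: 0.0133
grasp_force: 33.6
time: 22.1
ee_pos: [0.5633, -0.1286, 0.156]
tool_rot: [-0.0, 0.995, 0.097, -0.0]
wrist_force: [0.3, -0.3, -0.4]
opening: 0.0299
grasp_force: 0.0
time: 22.4
ee_pos: [0.5699, -0.1275, 0.1564]
tool_rot: [0.0, 0.995, 0.097, 0.0]
wrist_force: [0.2, -0.9, -0.1]
opening: 0.0294
grasp_force: 0.0
time: 22.9
ee_pos: [0.5694, -0.1276, 0.1565]
tool_rot: [0.0, 0.995, 0.097, 0.0]
wrist_force: [1.0, -0.6, -0.2]
opening: 0.0135
grasp_force: 24.9
```

```bash
python3 -m crank '[0.1,-0.7,-2,0,0,0,-2,0,0,0,0,0]'; python3 -m crank '[0,0,-2,0,0,0,-2,0,0,0,0,0]'; python3 -m crank '[0,0,-1,0,0,0,0,0]'; cat > m.py <<'E'
from h import *
import sys
f=grab('side',sys.argv[1])
g=cv2.GaussianBlur(f['img'].min(2),(1,3),0).astype(float)
X=[];Z=[]
for u in range(354,384):
    c=g[:,u]; w=np.arange(246,258); d=np.array([c[v-1]-c[v+1] for v in w]); i=int(np.argmax(d))
    v=w[i]
    if 0<i<11: v=v+(d[i+1]-d[i-1])/2/(2*d[i]-d[i-1]-d[i+1]+1e-9)
    x,z=plane(f,u,v,-15)
    if 65<z<88: X.append(x);Z.append(z)
X=np.array(X);Z=np.array(Z);k=np.ones(len(X),bool)
for _ in range(4):
    p=np.polyfit(X[k],Z[k],1);k=abs(Z-np.polyval(p,X))<1.5
print('tilt',np.degrees(np.arctan(p[0])),'z0',p[1],'z75',np.polyval(p,75),k.sum(),len(X))
s=f['img'].min(2)[238:262,340:400]
for r in s[::2]: print(''.join(' .:-=+*#%@'[min(9,v//24)] for v in r))
E
python3 m.py s11.png
```

```text
time: 23.2
ee_pos: [0.5695, -0.1279, 0.1532]
tool_rot: [-0.0, 0.995, 0.096, 0.0]
wrist_force: [-0.6, 2.3, 6.8]
opening: 0.0139
grasp_force: 25.9
time: 23.5
ee_pos: [0.5696, -0.1279, 0.1498]
tool_rot: [-0.0, 0.995, 0.097, 0.001]
wrist_force: [-0.9, 2.7, 10.7]
opening: 0.0134
grasp_force: 26.4
time: 23.7
ee_pos: [0.5697, -0.1279, 0.1491]
tool_rot: [-0.0, 0.995, 0.097, 0.001]
wrist_force: [-1.5, 2.6, 12.0]
opening: 0.0137
grasp_force: 26.5
tilt 2.898882194596784 z0 75.57382424732116 z75 79.37169338825765 16 22
.................:::::::-. .. . . .  . .  .    . . . . .. ..
.--:............::::::::::::.  ..  .. .  ..  .... .   .. ...
.-=:.......-::::::::::::::::::..  .      . ..  .. .....  ...
 -=:.......--*#%@@@@@#-::::::::--::::=****-:.. .... . ..... 
.--:.......=*#*++++++%*+*####+++**###***####+: . ........ . 
.-=:..... :------=*#######*=--=*#####=--***##+: ... . .. ...
.-=:..... :------##########+-::=+****#######*+:..   ...  ...
.-=:......:----=################**+++=--=====: . . .. .... .
 :-=---==--:-=*###**++==---==-==-=--------*##+:.. .   .... .
-------------==-=-==---===@@#=------#=-----*##*-...  . .... 
-------------------::-----+@%++=--*==*------*###-:::.... ...
::::::::----::-----------=-=+****----=-=--=######-:::::::::-
```

```bash
python3 -m crank '[-0.1,0.6,-1,0,0,0,-0.5,0,0,0,0,0]'; python3 m.py s12.png | head -1; python3 - <<'E'
from h import *
f=grab('side'); g=cv2.GaussianBlur(f['img'].min(2),(1,3),0).astype(float)
r=[]
for u in range(316,372,3):
    c=g[:,u]; w=np.arange(268,283); d=np.array([c[v+1]-c[v-1] for v in w]); d2=-d
    r.append((u,w[d.argmax()],*plane(f,u,w[d.argmax()],-56),w[d2.argmax()],*plane(f,u,w[d2.argmax()],-56)))
for x in r: print(*[float(k) for k in x])
E
```

```text
time: 24.05
ee_pos: [0.5699, -0.1278, 0.1479]
tool_rot: [0.0, 0.995, 0.097, 0.001]
wrist_force: [-1.7, 1.9, 12.8]
opening: 0.0137
grasp_force: 26.6
tilt 1.8922876612292276 z0 74.74654646314826 z75 77.22444621591087 15 22
316.0 268.0 -60.8 80.5 278.0 -60.6 56.9
319.0 268.0 -54.8 79.8 278.0 -54.5 56.2
322.0 268.0 -48.7 79.1 277.0 -48.5 57.9
325.0 268.0 -42.7 78.4 277.0 -42.4 57.2
328.0 268.0 -36.6 77.8 277.0 -36.2 56.4
331.0 268.0 -30.5 77.1 276.0 -30.1 58.1
334.0 270.0 -24.3 71.7 276.0 -24.0 57.4
337.0 269.0 -18.3 73.4 276.0 -17.8 56.7
340.0 273.0 -11.9 63.2 276.0 -11.7 56.0
343.0 273.0 -5.7 62.5 275.0 -5.6 57.7
346.0 272.0 0.4 64.2 275.0 0.6 57.0
349.0 272.0 6.6 63.5 275.0 6.8 56.3
352.0 272.0 12.8 62.8 274.0 13.0 58.0
355.0 271.0 18.9 64.5 274.0 19.2 57.3
358.0 271.0 25.1 63.8 274.0 25.4 56.6
361.0 271.0 31.4 63.1 273.0 31.6 58.3
364.0 271.0 37.6 62.4 273.0 37.9 57.6
367.0 270.0 43.8 64.1 273.0 44.1 56.8
370.0 270.0 50.0 63.4 273.0 50.4 56.1
```

```bash
python3 -m crank '[3,0.6,-1,0,3,0.6,-0.5,0,0,0,0,0]'; python3 m.py s13.png | head -1
```

```text
time: 24.45
ee_pos: [0.5738, -0.1269, 0.1457]
tool_rot: [0.0, 0.995, 0.097, -0.002]
wrist_force: [-6.7, -0.4, 12.7]
opening: 0.0136
grasp_force: 26.9Traceback (most recent call last):
  File "m.py", line 14, in <module>
    p=np.polyfit(X[k],Z[k],1);k=abs(Z-np.polyval(p,X))<1.5
    raise TypeError("expected non-empty vector for x")
TypeError: expected non-empty vector for x
```

```bash
sed -i 's/k=np.ones(len(X),bool)/k=abs(Z-np.median(Z))<5/; s/<1.5$/<2/' m.py; python3 m.py s14.png
```

```text
tilt -0.5945290022638023 z0 73.26983258848739 z75 72.49156801187058 13 24
...................:::::-.   ..      .... ..    . .   .... .
. .... .... ......::::::::::..  .. .  .   .  ..   ..   .. ..
. .-=:.......-....::::::::::::...  ... .. .        . .......
 ..-=:.......-+%%@@@@#-::::::::::.     .    ... ...   .. . .
...-=:......:=**+++=+@*-:::::::-===-:.::::.       .. ... . .
. .-=:......:=++++++=*%*+=+**#+*#####*######+.  ..   . .    
...--:......:------########*=--=+***+=--=*###*:..   . .  ...
 .:-=.......:------#########+-::----:-=+**####*:        ... 
...-=.....::-----=##############***####**+++==-.  . ..  .. .
..:------------#**++++=+=-==-=--==--===------**-... .  . ...
--------------==----------=+%++=-=*#=*#=-----###-:::. .    .
::::::::---:::-------------=++-**--:-----=-=*####=:::::::::-
```

```bash
python3 -m crank '[0,0,0,0,0,0,0,0,0,0,0,0]' 0 80; python3 -m crank '[-3,-0.6,0,0,-2,-0.4,0,0,0,0,0,0]'; python3 -m crank '[-1.5,-0.3,0,0,-1.5,-0.3,0,0,0,0,0,0]'; python3 m.py s15.png | head -1
```

```text
time: 24.85
ee_pos: [0.5738, -0.1269, 0.1459]
tool_rot: [0.0, 0.995, 0.097, -0.002]
wrist_force: [-6.7, -1.1, 11.9]
opening: 0.0131
grasp_force: 77.7
time: 25.15
ee_pos: [0.5726, -0.1273, 0.1472]
tool_rot: [0.0, 0.995, 0.096, 0.004]
wrist_force: [1.9, 3.6, 11.7]
opening: 0.0133
grasp_force: 77.8
time: 25.45
ee_pos: [0.571, -0.1281, 0.1477]
tool_rot: [0.001, 0.995, 0.096, 0.006]
wrist_force: [5.6, 3.7, 11.6]
opening: 0.013
grasp_force: 77.8
tilt 0.5911314215245094 z0 74.43833354557859 z75 75.21215022324428 14 25
```

```bash
python3 -m crank '[-0.2,1,-1.5,0,0,0,-1,0,0,0,0,0]'; python3 -m crank '[-1.5,-0.3,0,0,-1.5,-0.3,0,0,0,0,0,0]'; python3 m.py s16.png
```

```text
time: 25.8
ee_pos: [0.5711, -0.1278, 0.1455]
tool_rot: [0.002, 0.995, 0.097, 0.006]
wrist_force: [4.5, 0.8, 13.5]
opening: 0.0129
grasp_force: 78.2
time: 26.1
ee_pos: [0.5692, -0.1283, 0.146]
tool_rot: [0.002, 0.995, 0.096, 0.007]
wrist_force: [7.4, 1.6, 13.3]
opening: 0.0133
grasp_force: 78.1
tilt -4.713508621386103 z0 90.72013104972822 z75 84.53620600546508 12 23
.................::::::::..      ...  .   .   .. ...... . ..
................::::::::::::.    .       ... .. . . . .. ...
.-=:.......:::.:::::::::::::::..  . .  .      . ...  ..... .
 -=:.......-###%@@@@@#-::::::::::. ..       .. .  ..   . .. 
.-=:.......=#***+++++@*:.::::::-==+-::::::.  ..  ... . . .. 
.--:.......-++++*+++=+%*+**###+*#####*#####+:  ..  ... . ...
.-=:.......-----*#########+=---=+***+--+*###+:   .. . .  .. 
.--:......:-----=#########*-::::----=*#######: . . .  .  ...
.-=:......:---=####################**++++=====:.  .. ... .. 
..-==--------*##**++++=-===---------+=-----###*-...  .......
-----------==--=----------+@@++--=*==*#=----####-:::.... ...
---:::::---:::-----------=--+****=--------==#####=:::::::::-
```

```bash
python3 -m crank '[-1.5,-0.3,0,0,-1.5,-0.3,0,0,0,0,0,0]'; python3 -m crank '[-1.5,-0.3,0,0,-1.5,-0.3,0,0,0,0,0,0]'; python3 m.py s17.png
```

```text
time: 26.45
ee_pos: [0.5663, -0.129, 0.146]
tool_rot: [0.002, 0.995, 0.096, 0.008]
wrist_force: [6.8, 2.5, 12.5]
opening: 0.0133
grasp_force: 78.1
time: 26.75
ee_pos: [0.5633, -0.1297, 0.1461]
tool_rot: [0.002, 0.995, 0.096, 0.008]
wrist_force: [7.6, 1.6, 13.3]
opening: 0.0131
grasp_force: 78.1
tilt 0.848365407852885 z0 72.65959473479062 z75 73.77018361999994 13 21
..............::::::::::-..  ....  ..  .  . . .   ... ...  .
.......... ..:::::::::::::::.    . .  .    . .....  ..  . ..
:. .... .:...::.::::::::::::::..    ... . .   ..  ........  
-.......-++*##*%@@@@@#:::::::::::.. .. .. .  .  . . .   ....
-.......-#%##**++++++@*:::::::::=++-:::   .     ..  .. .   .
:.......-++*+++++++++*%*++*###+*#####*##+:  . . .. . .  ....
-.......------##########=-=-=--=+***+*####-  . .. .....   ..
:.......-----=*#########@*:.::::----+#####+=-.   ....  .....
:......:---=*##############*%**####**+++=-=##+:.. .. . .  . 
===--------#####**++++=-====-=--=-------*#####*-:....... ...
---------=======-------#+-+@@++=--------=*######-:::.. .... 
----::::----::---------##+-=+***=------==*#######-:::::::::-
```

```bash
python3 -m crank '[-1.5,-0.3,0,0,-1,-0.2,0,0,0,0,0,0]'; python3 -m crank '[-1,-0.2,0,0,-1,-0.2,0,0,0,0,0,0]'; python3 -m crank '[-1.5,-0.3,0,0,0,0,0,0]'
```

```text
time: 27.1
ee_pos: [0.5612, -0.1301, 0.1461]
tool_rot: [0.002, 0.995, 0.096, 0.008]
wrist_force: [6.9, 1.4, 12.5]
opening: 0.0128
grasp_force: 78.1
time: 27.4
ee_pos: [0.5607, -0.1303, 0.1463]
tool_rot: [0.002, 0.995, 0.096, 0.01]
wrist_force: [11.4, 2.6, 9.9]
opening: 0.0132
grasp_force: 77.8
time: 27.6
ee_pos: [0.5603, -0.1304, 0.1462]
tool_rot: [0.002, 0.995, 0.096, 0.011]
wrist_force: [15.7, 4.2, 7.5]
opening: 0.0129
grasp_force: 77.7
```

```bash
python3 -m crank '[2,0.4,0,0,2,0.4,0,0,0,0,0,0]'; python3 -m crank '[0,0,2,0,0,0,2,0,0,0,0,0]';
```

```text
time: 27.9
ee_pos: [0.5611, -0.1302, 0.1459]
tool_rot: [0.002, 0.995, 0.097, 0.007]
wrist_force: [5.9, 0.3, 13.6]
opening: 0.013
grasp_force: 78.6
time: 28.2
ee_pos: [0.5611, -0.1302, 0.1489]
tool_rot: [0.002, 0.995, 0.097, 0.007]
wrist_force: [8.6, -0.3, 6.5]
opening: 0.0129
grasp_force: 77.8
```

```bash
python3 -m crank '[1,0.2,1,0,0,-0.3,1,0,0,0,0,0]'; python3 -m crank '[0.5,0,0,0,0,0,0,0]'; python3 -m crank '[0,0,0,0,0,0,0,0,0,0,0,0,0,0,0,0]' 0.45 20; python3 m.py s18.png
```

```text
time: 28.5
ee_pos: [0.5615, -0.1302, 0.1495]
tool_rot: [0.002, 0.995, 0.097, 0.006]
wrist_force: [10.5, -0.1, 0.1]
opening: 0.0127
grasp_force: 78.0
time: 28.7
ee_pos: [0.5615, -0.1302, 0.1495]
tool_rot: [0.002, 0.995, 0.097, 0.005]
wrist_force: [8.8, -0.0, 1.5]
opening: 0.0129
grasp_force: 78.2
time: 29.1
ee_pos: [0.5571, -0.1294, 0.1476]
tool_rot: [-0.0, 0.995, 0.097, -0.001]
wrist_force: [-0.5, 0.3, -0.3]
opening: 0.0383
grasp_force: 0.0
tilt -0.018269106021863428 z0 75.84658529807965 z75 75.82267109340839 20 25
............:::::::::::::.  .     .   . . .. .     ... . . .
............::::::::::::::::...   .. .   ..  . . . ....  .  
...........:::::::::::::::::::. .     . . . . . . .  . .... 
.......-=++*#**%%@@@@#-::::::::::.         ..... ... .      
......-#%%%##***+++++@*-::---=====*+*-::. ....  .... ...... 
......-=+==****#########+=====+*#####*##-.   .... .. .. ....
......-----###########*=+:.::::=+***+*###-.   . ...   ......
......----*#############@+-:---=*#######*=-=-.     .. .. ...
.... .--=###############**+++=+======-===*###+: . .. .... ..
.....:-++====--==--==----=+#+---------=#######*-..... ...  .
=-=----------------::-##+-+@@++=--------*#######-:::.. ...  
::::::::----::-------*###+-=+**------=-=*########-::::::::::
```

```bash
python3 -m crank '[0,0,10,0,0,0,20,0,0,0,25,0,0,0,25,0,0,0,20,0,0,0,0,0,0,0,0,0]'; python3 - <<'E'
from h import *
f=grab('wrist','w20.png')
def cr(p): return proj(f,O+U*p[0]/1e3+V*p[1]/1e3+np.array([0,0,p[2]/1e3])).round(1)
print('home end',cr((90,0,75)),'unlatched end',cr((103,0,75)),'btn top',cr((75,0,81)),'hole centre home',cr((62,0,75)), 'width',cr((70,-15,75)),cr((70,15,75)))
c=cr((75,0,78)).astype(int); g=f['img'].min(2); s=g[max(0,c[1]-60):c[1]+60:3,c[0]-60:c[0]+60:2]
print(c,max(0,c[1]-60))
for r in s: print(''.join(' .:-=+*#%@'[min(9,v//25)] for v in r))
E
```

```text
time: 29.85
ee_pos: [0.5574, -0.1294, 0.2482]
tool_rot: [0.0, 0.995, 0.097, 0.0]
wrist_force: [-0.4, -0.2, -0.8]
opening: 0.0383
grasp_force: 0.0
home end [325.6  88.1] unlatched end [325.7  63.1] btn top [325.6 115.6] hole centre home [325.4 139.4] width [351.5 125.1] [299.4 125. ]
[325 115] 55
------------------------------------------------------------
------------------------------------------------------------
------------------------------------------------------------
--------------===============================-:-------------
---------:---*%%%%%%%%%%%%%%%%%%%%%%%%%%%%%%%#=-------------
-------------*%%%%%%%%%%%%%%%%%%%%%%%%%@@@@%%#=-------------
-------------*%%%%%%%%%%%%%%%%%%%%%%%%%@@@@%%#=-------------
-------------*%%%%%%%%%%%%%%%%%%%%%%%%%@@@@@%#=-------------
-------------*%%%%%%%%%%%%%%%%%%%%%%%%%@@@%%%#=-:-----------
----------:::*%%%%%%%%%%%%%%%%%%%%%%%%%@@@%%%#=--------::---
-----------::*%%%%%%%%%%%%%%%%%%%%%%%%%@@%%%%#=-------------
------------:*%%%%%%%%%%%%%%%%%%%%%%%%%@@@%@%#=---:---------
-----------::+%%%%%%%%%%%%%%%%%%%%%%%%%%@%%%%#--------------
----------
[... 936 characters left out ...]
@@@@@@%**%%%@@@@@@@@@@@@@@@@@
%%%##%%%%%%##%%%##%%%%%%%%%%%##%%%%%%*+*%%%%%%%#%%%%%%%%%%%%
***###****#%#***+#%%%#**###*********+++#%%%#***##*****##****
%%%%%%%%%%%%%%%%##%%%%%%%%%%%%%%%%%*==+%%%%%%%%%%%%%%%%%%%%%
%%%%%%%%%%%%%%%%##%%%%%%%%%%%%%%%%%*++#%%%%%%%%%%%%%%%%%%%%%
%%%%%%%%%%%%%%%%**%%%%%%%%%%%%%%%#*++#%%%%%%%%%%%%%%%%%%%%%%
%%%%%%%%%%##%%%%**%%%%%%%%%%%%%%%*+#%%%%%%%%%%%%%%%%%%%%%%%%
*%%%%%%%%*==*%%#+*%%%%%%%%%%%%##%%%%%%%%%%%%%%*++#%%%%%%%%#+
*%%%%%%%#*==+%%%#*%%%%%%%%%%%%%%%%%%%%%%%%%%%%+++*%%%%%%%%*+
%%%%%%%%%%##%%%%#*%%%%%%%%%%%%%%%%%%%%%%%%%%%%%##%%%%%%%%%%*
%%%%%%%%%%%%%%%%#*%%%%%%%%%%%%%%%%%%%%%%%%%%%%%%%%%%%%%%%%%%
%%%%%%%%%%%%%%%%**%%%%%%%%%%%%%%%%%%%%%%%%%%%%%%%%%%%%%%%%%%
```

```bash
python3 -c "
from rig import finish_job; print(finish_job())"
```

```text
the job is handed in; nothing more can be done
None
```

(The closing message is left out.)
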